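Pin the tilting stage and hold the sample slide flush on it

ROBOT

A 6-joint arm with a two-finger parallel gripper is mounted at the origin on the work surface. World frame = base frame: x ahead of the robot, y to its left, z up, the work surface at z = 0. Lengths are in m, angles in rad, forces in N, time in s.
With the tool pointing down it reaches from about 0.3 to 0.775 m from the base axis. Payload 14.6 kg.
Tool frame: the origin (TCP) lies on the centre line of the jaws, within the pads' length; the fingertips stand ahead of it and the grasp point (between the pads) lies 2 mm behind it (bot.finger_overhang is the z of the fingertips in the tool frame, in m); z points along the fingers, y is the line along which they close (so a half turn about z gives the same grasp; the last joint's range is limited). The gripper opens to 94 mm and grips with 3 to 60 N. Pads are 16 mm wide; open, the fingers measure 119 mm over their backs; the gripper's body (75 mm by 177 mm) begins 78 mm behind the grasp point.
Start: joints at [-1.417, 0.3, 1.521, -0, 1.321, -0.067], TCP at [0.12, -0.537, 0.222] pointing down, gripper open.
Joint ranges: [-3.03, 3.03], [-0.79, 2.21], [0.23, 2.52], [-1.04, 4.18], [0, 3.07], [-2.55, 2.55]. Speed limits (rad/s): [2.22, 2.22, 2.57, 3.14, 3.14, 3.14].

INTERFACE

Orientations are given as a unit quaternion [w, x, y, z].
In Python, from rig import status, imaging, close_job, bot gives the robot as it stands.
- The arm moves only by the shell command python3 -m jog 'ROWS'. ROWS is JSON, a list of rows, each a list of 3 entries, a list of its own where there are three numbers: the shift along the world's x, y, z in m, then the turn, a rotation vector about the world's x, y, z in rad, then the opening, from -1 (shut) to 1 (fully open). In form: [[[tx, ty, tz], [wx, wy, wz], jaw], ...]. A call has 1 to 12 rows; each row is the pose to reach, as a shift and turn from the pose commanded when the call began; what a row does not reach only later rows make up. A row lasts 1/10 s, in which the tool goes at most 50 mm and 8.59 degrees, less where a joint would pass 70% of its speed; a pose out of reach is approached as far as the arm can. A call with a gripper value outside its range is refused whole. The fingers move at their own pace and stop on an object; the grip force is fixed at half the most. Time passes only in rows, so rows that repeat a pose let the fingers close. It gives the time, the measured TCP pose, the force, the opening and the grip force at its end, in the units of the state.
- status.get_state(): the state, without advancing time (a new reading comes with each control period).
- imaging.read_camera(name): name is "side" or "top"; returns (picture, depth): 420x560x3 uint8, red, green, blue; 420x560 float32, m along the optical axis (not along the pixel's ray), 0 where there is no reading.
- imaging.camera_info(name): a dict with "intrinsics" (3x3 intrinsics, pixels), "extrinsics" (4x4, takes a point from camera to world coordinates). Camera axes: x right, y up, looking along -z (the intrinsics and any distortion apply to the point x, -y, -z); pixel columns grow to the right and rows downward; lengths in m; the calibration is good to about 2 mm. A picture is of the moment at which its call begins. camera_info takes no time and is no camera call.
- close_job(): hands the job in; it is judged then, once.
Trained networks look in the newest picture that a camera, given by its name, has taken for a name from the list of things; names that differ only in an ending like _2 or _b are one class to them, and where a whole thing is asked for, a point or a joint stands for the part that bears it (a point fixed in the world has none). Each returns a list of dicts, best first, with "confidence" (0 to 1); they miss things now and then, are a little off and sometimes report something else, mostly with a low value. They report only what shows in the picture. A call takes as long as a camera call. They do not tell look-alikes from the thing itself.
- imaging.boxes_of(name, camera): "box" ([centre column, centre row, width, height] as shares, 0 to 1, of the picture: columns of its width, rows of its height, round what is visible of it).
- imaging.place_of(name, camera): "location" ([column, row] as shares, 0 to 1, of the picture: columns of its width, rows of its height: a listed point, or the origin of a listed thing).
The state is a dict: "time": time; "joint_positions": joint angles; "dq": joint speeds; "tau": joint torques, N m; "eef_pos": TCP position; "eef_rot": TCP orientation; "ft_force": force on the tool from outside, world axes, zero at the start; "torque": the same for the moment, N m; "opening": opening from 0.0 (shut) to 1.0 (fully open); "grip_force": force on a finger pad.
Only numpy, scipy, OpenCV 4.12 (cv2) and the standard library are available. Lean on these libraries where they do the work, as an engineer would, in place of code of your own. Each camera call takes 0.05 s, during which the arm holds its last target. There are 200 camera calls.

TASK

Get the tilting stage ready for a photograph: take the headed pin out of the wooden tool block and push it down through the aligned holes of the stage's fork and index arm until its head seats, so the stage cannot turn. Then pick up the sample slide, tilt it to match the sloped steel plate and hold it flush there, well side up, lengthways down the slope and centred on the plate, with a light, steady push of about 5 newtons; leave the dish, vials, tweezers and brush where they are. The program finishes while the gripper is still holding the slide pressed flush.

Things in the scene. Friction and masses are not known exactly. Their poses are not given: they have to be found in the camera images.
- pin: Plain steel drop pin, 45 g: shank 10 mm across and 31 mm long with a tapered tip; head a round flange 20 mm across and 4 mm thick with an upright thumb tab on it, 18 mm long (x), 9 mm thick (y), 22 mm tall. Origin at the centre of the tip, z up; flange's underside at z = 31 mm, tab from 35 to 57 mm. Starts upright in a hole of the wooden block, flange on the block's top.
- tool_block: Pale wooden block 130 x 50 mm, 40 mm tall, fixed. Origin at the centre of its underside, x along its length. The pin's hole is at x = -45 mm; a mounted needle and a probe, fixed, stand in it at x = +32 and +52 mm and reach 102 mm above the bench.
- tilt_stage: Fixed grey base of the tilting stage, 130 (x) x 230 (y) x 10 mm. Origin under its centre, z up. The turntable's axis is at y = +50 mm, the steel fork at y = -70 mm; the turntable's index arm reaches from one to the other. Until pinned the turntable turns easily when pushed; it starts with arm and fork holes in line. The plate on top slopes down towards -x, the robot's side.
- fork_mouth (a point): Centre of the hole's mouth on top of the fork, 42 mm above the bench, axes as the base. Below it three 12 mm holes lie in line: upper fork cheek (34 x 34 x 9 mm), lug of the index arm (9 mm), lower cheek (10 mm), with 2 mm gaps. Pin seated: the head's underside rests on this mouth and the tip is 31 mm below it.
- slide_plate: Sloped steel plate, 92 (x) x 60 (y) x 8 mm, flat on top. Finger notches in both long sides leave a web 16 mm wide over the middle 42 mm, so fingers at a slide's edges pass beside it. Origin on the tilt axis (y, level), 52 mm above the bench; z is the face's normal, the face's middle at z = 24 mm. Slopes down to its -x end by 11 to 32 degrees, different each time; knuckle locked (1.2 N m).
- slide: Sample slide: metal-framed, 76 (x) x 26 (y) x 6 mm, 45 g, a round black well in the middle of its upper side, white paper ends. Origin at the centre of its underside, z up through the well side. Starts flat on the bench. Gripped across its width near the middle, it can turn a little between the pads and so settles against a face it is pressed on.
- petri_dish: Bystander: glass dish 90 mm across, 14 mm tall. Origin under its centre.
- vial_a: Bystander: capped glass vial 24 mm across, 42 mm tall, on the left. Origin under its centre.
- vial_b: Bystander: capped glass vial 24 mm across, 42 mm tall, on the right. Origin under its centre.
- tweezers: Bystander: steel tweezers 125 mm long (x), lying flat. Origin under the middle.
- flat_brush: Bystander: flat brush 180 mm long (x), lying flat. Origin under the middle.
Mind the look-alikes: they are no part of the job. Several things look just like the slide: the one meant starts nearest to the robot's base.

How it is judged:
On the way, in this order (a step that is already met when the one before it is completed fails the run):
1. the pin is pushed through fork and index arm until its head seats, and let go (z of pin in the frame of fork_mouth below -0.029 m and horizontal distance between pin and fork_mouth below 0.004 m and angle between pin's own z axis and vertical below 0.1 rad and contact force between the fingers and pin below 0.1 N), for 0.2 s.
2. the slide, held by the fingers, lies flush on the sloped plate (angle between the z axis of slide and the z axis of slide_plate, either way round below 0.05 rad and contact force between slide and slide_plate above 1 N and contact force between the fingers and slide above 1 N), for 0.2 s.
At the end, for the whole second after the job is handed in: Pin seated: head within 2 mm of the fork top, 4 mm of the hole axis, upright to 6 degrees. Slide held by the gripper at rest, well up, flush on the plate (2.3 degrees, 2 mm), lengthways down the slope (9 degrees), centred (12 mm along, 10 mm across), pressed with 1.5 to 20 N (z of pin in the frame of fork_mouth below -0.029 m and horizontal distance between pin and fork_mouth below 0.004 m and angle between pin's own z axis and vertical below 0.1 rad and angle between the z axis of slide and the z axis of slide_plate, either way round below 0.04 rad and angle between slide's own z axis and vertical below 0.8 rad and angle between the x axis of slide and the x axis of slide_plate, either way round below 0.15 rad and z of slide in the frame of slide_plate between 0.022 and 0.026 m and x of slide in the frame of slide_plate between -0.012 and 0.012 m and y of slide in the frame of slide_plate between -0.01 and 0.01 m and contact force between slide and slide_plate between 1.5 and 20 N and contact force between the fingers and slide above 1.5 N and linear speed of slide below 0.02 m/s); the arm keeps its last pose, push and grip.
It fails at once if the dish, a vial, the tweezers or the brush is shoved more than 30 mm (distance of any of petri_dish, vial_a, vial_b, tweezers, flat_brush from where it was at the start of the episode above 0.03 m).
It also fails if it takes over 58 s, if anything falls off the work surface, if the arm or the gripper's body presses on something with over 40 N, if the wrist force passes 120 N, or if a joint passes its speed limit or range.

## Working session

There is one attempt and no reset: what is moved stays moved. The work goes in short steps, Python scripts to look and compute and a shell command to move; the robot and the scene stay as the last step left them, time stands still between calls to the robot, and variables do not carry over. Pictures are saved under pics/ and viewed, at most 10 in all, crops included, and the job is handed in when it is done.

```bash
ls; mkdir -p pics
python3 - <<'E'
from rig import status, imaging, bot
import cv2,numpy as np
print(status.get_state()); print([a for a in dir(bot) if a[0]!='_'], bot.finger_overhang)
for c in("side","top"):
    p,d=imaging.read_camera(c); i=imaging.camera_info(c)
    print(c,{k:np.round(v,3).tolist() if not isinstance(v,(str,dict)) else v for k,v in i.items()})
    cv2.imwrite(f"pics/{c}0.png",p[...,::-1]); np.save(f"d_{c}0.npy",d)
    for n in("pin","tool_block","tilt_stage","fork_mouth","slide_plate","slide","petri_dish"):
        print(n,[(round(r["confidence"],2),(np.array(r["location"])*[560,420]).round(1).tolist()) for r in imaging.place_of(n,c)][:6])
E
```

```text
pics
{'time': 0.0, 'joint_positions': array([-1.41660243e+00,  3.00460810e-01,  1.52158343e+00, -2.88983161e-05,
        1.32068684e+00, -6.66289234e-02]), 'dq': array([-9.40307045e-04, -9.97961977e-04, -5.21272322e-04,  3.05100640e-05,
       -1.67463266e-04,  9.03727116e-04]), 'tau': array([ 3.54039121e-04, -5.31808484e+01, -3.52740133e+01,  7.08370563e-02,
        2.43698474e-02, -1.18856642e-04]), 'eef_pos': array([ 0.12040538, -0.53641107,  0.22189097]), 'eef_rot': array([-5.68057419e-04,  9.93910294e-01,  1.10190761e-01, -3.88978372e-05]), 'ft_force': array([-0.06659916,  0.13108716, -0.31105257]), 'torque': array([-0.0183001 , -0.0203466 ,  0.03264074]), 'grip_force': 0.0, 'opening': 0.9987660083966471}
['MotionError', 'finger_overhang'] 0.017
side {'intrinsics': [[521.103, 0.0, 276.686], [0.0, 521.103, 205.349], [0.0, 0.0, 1.0]], 'extrinsics': [[-0.959, 0.204, -0.197, 0.298], [-0.283, -0.714, 0.641, 0.702], [-0.01, 0.67, 0.742, 0.924], [0.0, 0.0, 0.0, 1.0]]}
pin [(0.7, [253.4, 341.4])]
tool_block [(0.69, [230.8, 345.5])]
tilt_stage [(0.59, [238.5, 241.9])]
fork_mouth [(0.84, [241.1, 206.8]), (0.2, [231.1, 345.9])]
slide_plate [(0.83, [237.6, 246.4]), (0.69, [129.5, 338.7])]
slide [(0.63, [318.1, 154.1]), (0.6, [311.1, 130.9])]
petri_dish [(0.73, [339.3, 265.6])]
top {'intrinsics': [[463.153, 0.0, 274.342], [0.0, 463.153, 208.845], [0.0, 0.0, 1.0]], 'extrinsics': [[-0.029, 0.972, -0.234, 0.284], [-1.0, -0.028, 0.006, -0.025], [-0.0, 0.234, 0.972, 1.128], [0.0, 0.0, 0.0, 1.0]]}
pin [(0.54, [153.0, 243.8])]
tool_block [(0.91, [147.9, 226.9])]
tilt_stage [(0.96, [247.8, 197.5]), (0.35, [274.6, 185.1])]
fork_mouth [(0.59, [277.0, 188.1])]
slide_plate [(0.88, [224.8, 199.7])]
slide [(0.89, [367.0, 188.6]), (0.54, [385.8, 234.0]), (0.19, [228.0, 201.1])]
petri_dish [(0.78, [251.9, 286.3])]
```

View pics/side0.png

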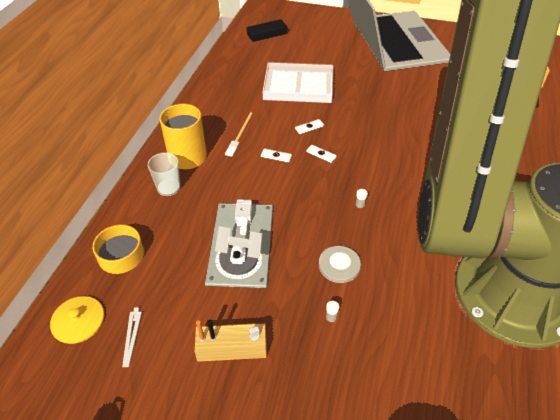

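View pics/top0.png

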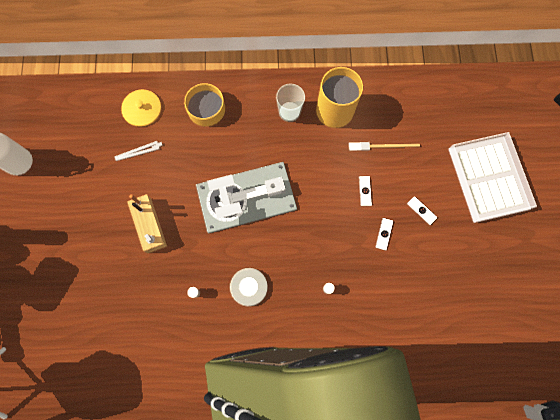

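The side view shows the block (230,342), with the pin's tab at (254,334), the stage (240,245) with the fork near (243,210), and three slides at (276,155), (321,153) and (309,127). The top view shows the same: pin tab (150,238), fork mouth (277,188), plate (225,200). Slide candidates in the top view are (365,191), (422,210) and (384,234). The last looks nearest the base, which the measurement will check.

```bash
cat > h.py <<'E'
import numpy as np,cv2
from rig import imaging,status
def cam(c):
    i=imaging.camera_info(c); return np.array(i["intrinsics"]),np.array(i["extrinsics"])
def cloud(c,d):
    K,E=cam(c); v,u=np.mgrid[:d.shape[0],:d.shape[1]]
    P=np.stack([(u-K[0,2])/K[0,0]*d,-(v-K[1,2])/K[1,1]*d,-d],-1)
    return P@E[:3,:3].T+E[:3,3]
def ray(c,uv):
    K,E=cam(c); r=np.array([(uv[0]-K[0,2])/K[0,0],-(uv[1]-K[1,2])/K[1,1],-1]); return E[:3,3],E[:3,:3]@r
def tri(us,ut):
    o1,r1=ray("side",us);o2,r2=ray("top",ut)
    s=np.linalg.lstsq(np.c_[r1,-r2],o2-o1,rcond=None)[0]; a,b=o1+s[0]*r1,o2+s[1]*r2
    return (a+b)/2,np.linalg.norm(a-b)
def atz(c,uv,z):
    o,r=ray(c,uv); return o+r*(z-o[2])/r[2]
def proj(c,p):
    K,E=cam(c); q=(np.asarray(p)-E[:3,3])@E[:3,:3]; return [K[0,0]*q[0]/-q[2]+K[0,2],K[1,1]*-q[1]/-q[2]+K[1,2]]
def rectof(P,m):
    (c,s,a)=cv2.minAreaRect((P[m][:,:2]*1000).astype(np.float32)); return np.round(c,1),np.round(s,1),round(a,1)
E
python3 - <<'E'
from h import *
np.set_printoptions(precision=4,suppress=True)
print("fork",tri((241.1,206.8),(277,188.1)),"pinorg",tri((253.4,341.4),(153,243.8)))
for c in("top","side"):
    d=np.load(f"d_{c}0.npy"); P=cloud(c,d)
    X,Y,Z=P[...,0],P[...,1],P[...,2]; ok=d>0
    img=cv2.imread(f"pics/{c}0.png").astype(int)
    print(c)
    near=lambda x,y,r:ok&(np.hypot(X-x,Y-y)<r)
    # slides: bright pixels
    for uv in ([(365,191),(422,210),(384,234)] if c=="top" else [(276,155),(321,153),(309,127)]):
        w=P[uv[1],uv[0]]; m=near(w[0],w[1],.05)&((img.min(-1)>140)|(Z>.004))&(Z<.02)
        print("slide",uv,w,np.hypot(*w[:2]),rectof(P,m),np.median(Z[m]),m.sum())
    for uv in ([(150,238),(145,225),(277,188),(225,203),(265,190)] if c=="top" else [(254,334),(240,349),(243,207),(237,245),(240,228)]): print(uv,P[uv[1],uv[0]])
    b=P[225,145] if c=="top" else P[349,240]
    m=near(b[0],b[1],.1)&(Z>.033)&(Z<.046); print("block top",rectof(P,m),np.median(Z[m]))
    m=near(b[0],b[1],.1)&(Z>.07); n,l,s,ce=cv2.connectedComponentsWithStats(m.astype(np.uint8))
    for k in range(1,n):print("  tall",ce[k],P[l==k].mean(0),Z[l==k].max(),s[k][4])
    f,_=tri((241.1,206.8),(277,188.1))
    m=near(f[0],f[1],.03)&(Z>.036)&(Z<.05); print("fork top",rectof(P,m),np.median(Z[m]),m.sum())
    m=ok&(np.hypot(X-f[0],Y-f[1]-.07)<.18)&(Z>.005)&(Z<.016); print("base",rectof(P,m),np.median(Z[m]))
    m=ok&(np.hypot(X-f[0],Y-f[1]-.12)<.07)&(Z>.055); print("high",m.sum(),P[m].mean(0),rectof(P,m),Z[m].max())
for c,box in(("top",(190,150,310,240)),("side",(195,190,285,295)),):
    p=cv2.imread(f"pics/{c}0.png")[box[1]:box[3],box[0]:box[2]]; cv2.imwrite(f"pics/{c}_stage.png",cv2.resize(p,None,fx=5,fy=5,interpolation=cv2.INTER_CUBIC))
a=cv2.resize(cv2.imread("pics/top_stage.png"),(560,420));b=cv2.resize(cv2.imread("pics/side_stage.png"),(360,420))
t=cv2.imread("pics/top0.png")[170:260,340:440];t=cv2.resize(t,(200,180))
q=np.zeros((600,800,3),np.uint8);q[:420,:440]=cv2.resize(a,(440,420)) ;q[:420,440:]=b;q[420:,:200]=t
q[420:,220:420]=cv2.resize(cv2.imread("pics/top0.png")[185:260,120:195],(200,180));q[420:,440:640]=cv2.resize(cv2.imread("pics/side0.png")[300:370,190:270],(200,180))
cv2.imwrite("pics/mix.png",q)
E
```

```text
fork (array([ 0.606 , -0.0404,  0.0323]), np.float64(0.01077011027374735)) pinorg (array([0.4778, 0.2644, 0.016 ]), np.float64(0.008964274541429392))
top
slide (365, 191) [ 0.5937 -0.2619  0.0074] 0.6489408752194136 (array([ 594.3, -258.3]), array([87., 88.]), 31.0) 0.006291071259115655 366
slide (422, 210) [ 0.541  -0.4004  0.0062] 0.6730347421932202 (array([ 541.9, -401.8]), array([85.1, 87.4]), 55.6) 0.005861435731436493 376
slide (384, 234) [ 0.4834 -0.3012  0.0042] 0.5695904129687321 (array([ 480.7, -299.5]), array([86.8, 93.5]), 19.1) 0.005998716323122766 381
(150, 238) [0.479  0.2589 0.0641]
(145, 225) [0.5152 0.2783 0.0405]
(277, 188) [ 0.5985 -0.0407  0.04  ]
(225, 203) [0.5561 0.0832 0.0717]
(265, 190) [ 0.5972 -0.0111  0.0295]
block top (array([523.6, 279. ]), array([131.5,  50.9]), 19.4) 0.04042065256533944
  tall [132.5882 197.    ] [0.5712 0.2949 0.0924] 0.10490606823045678 34
  tall [135.3871 204.9677] [0.5524 0.2881 0.0909] 0.10359513520710051 31
  tall [146. 234.] [0.4874 0.2666 0.0711] 0.07111289088912254 1
  tall [146. 236.] [0.4827 0.2665 0.0708] 0.070773212895297
[... 788 characters left out ...]
9]), 42.3) 0.004561267626918608 210
(254, 334) [0.4783 0.2679 0.0536]
(240, 349) [0.4971 0.2956 0.0369]
(243, 207) [ 0.6059 -0.0383  0.0365]
(237, 245) [0.5713 0.0942 0.0716]
(240, 228) [0.5941 0.0177 0.0302]
block top (array([522.6, 279.8]), array([129.9,  53.9]), 19.2) 0.03939365920827076
  tall [198.6935 326.0161] [0.5706 0.2986 0.0899] 0.10435342362555855 62
  tall [209.8947 325.5965] [0.5519 0.292  0.0894] 0.1031495133174477 57
fork top (array([605. , -34.6]), array([34. , 46.9]), 14.3) 0.0410517674019224 215
base (array([620.5,  30.6]), array([193. , 261.7]), 13.0) 0.00923537688262216
high 703 [0.5792 0.0894 0.0745] (array([575. ,  86.5]), array([82.1, 64.4]), 12.7) 0.08718811271777438
```

View pics/mix.png

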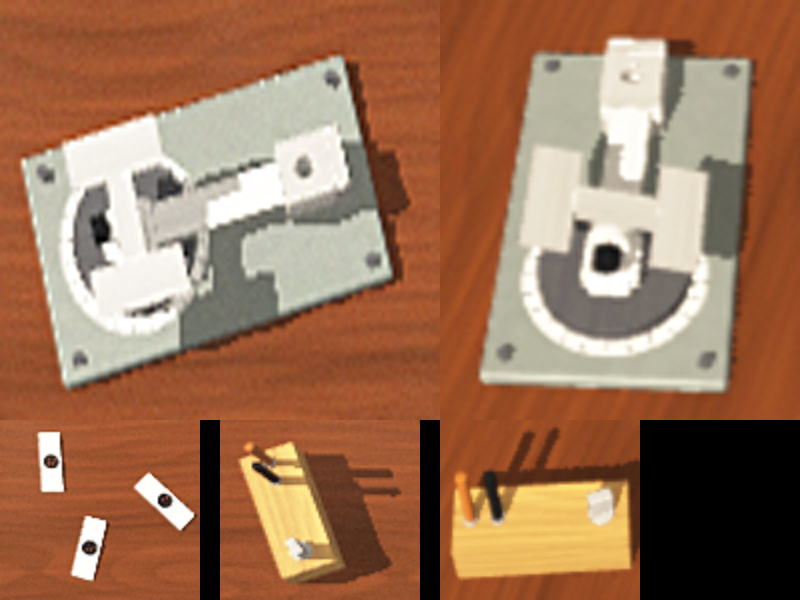

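The three candidates are at top pixels (365,191), (422,210) and (384,234), at 0.649, 0.673 and 0.569 m from the base. I choose (384,234), and the crop shows its black well up. The fork hole shows at about (273,185) in the top view and (242.5,209) in the side view.

```bash
cat > m.py <<'E'
from h import *
np.set_printoptions(precision=4,suppress=True)
print("hole",atz("top",(273.2,185.4),.042),atz("side",(242.5,208.75),.042),tri((242.5,208.75),(273.2,185.4)))
A={}
for c in("top","side"):
    d=np.load(f"d_{c}0.npy"); P=cloud(c,d); X,Y,Z=P[...,0],P[...,1],P[...,2]; ok=d>0
    img=cv2.imread(f"pics/{c}0.png").astype(int); print(c)
    # slide by whiteness, on plane z=6mm
    seed=(384,234) if c=="top" else (321,153)
    m=(img[...,0]>110)|((Z>.003)&(img.max(-1)<60)); m&=np.hypot(X-.482,Y+.3)<.055
    m=cv2.morphologyEx(m.astype(np.uint8),cv2.MORPH_CLOSE,np.ones((5,5)))
    n,l,s,ce=cv2.connectedComponentsWithStats(m);k=1+np.argmax(s[1:,4])
    vv,uu=np.where(l==k); Q=np.array([atz(c,(u,v),.006)[:2]*1000 for u,v in zip(uu,vv)],np.float32)
    print("slide",Q.mean(0),cv2.minAreaRect(Q),"pca",np.rad2deg(np.arctan2(*np.linalg.svd(Q-Q.mean(0),full_matrices=False)[2][0][::-1])))
    # pin tab
    m=ok&(np.hypot(X-.4805,Y-.2643)<.02)&(Z>.055)
    Q=P[m]; print("tab",m.sum(),Q.mean(0),"pca",np.rad2deg(np.arctan2(*np.linalg.svd(Q[:,:2]-Q[:,:2].mean(0),full_matrices=False)[2][0][::-1])),cv2.minAreaRect((Q[:,:2]*1000).astype(np.float32)))
    # base: grey-green, z 10
    m=ok&(np.abs(Z-.0095)<.006)&(np.hypot(X-.6,Y-.04)<.15)&(img[...,2]-img[...,0]<35)
    n,l,s,ce=cv2.connectedComponentsWithStats(cv2.morphologyEx(m.astype(np.uint8),cv2.MORPH_OPEN,np.ones((3,3))));k=1+np.argmax(s[1:,4])
    vv,uu=np.where(l==k);Q=np.array([atz(c,(u,v),.01)[:2]*1000 for u,v in zip(uu,vv)],np.float32);print("base",cv2.minAreaRect(Q))
    m=ok&(np.hypot(X-.605,Y+.038)<.03)&(Z>.036)&(Z<.048)&(img.min(-1)>60)
    vv,uu=np.where(m);print("forktop",cv2.minAreaRect(np.array([atz(c,(u,v),.042)[:2]*1000 for u,v in zip(uu,vv)],np.float32)))
    # plate
    Q=P[ok&(np.hypot(X-.577,Y-.086)<.06)&(Z>.05)]; best=None; rng=np.random.default_rng(0)
    for _ in range(500):
        a=Q[rng.choice(len(Q),3,False)]; nn=np.cross(a[1]-a[0],a[2]-a[0]); nn/=np.linalg.norm(nn)+1e-12
        i=np.abs((Q-a[0])@nn)<.003
        if best is None or i.sum()>best.sum(): best=i
    for _ in range(3):
        cc=Q[best].mean(0); nn=np.linalg.svd(Q[best]-cc,full_matrices=False)[2][2]; nn*=np.sign(nn[2]); best=np.abs((Q-cc)@nn)<.0025
    R=Q[best]; yw=np.arctan2(-nn[1],-nn[0]); ex=-np.array([nn[0],nn[1],0]);  # downhill proj
    print("plate n",nn,"tilt",np.rad2deg(np.arccos(nn[2])),"downhill yaw",np.rad2deg(np.arctan2(nn[1],nn[0])),best.sum(),cc)
    b=np.deg2rad(13.5) # provisional yaw of stage
    ax=np.array([np.cos(b),np.sin(b),0]); ax-=nn*(ax@nn); ax/=np.linalg.norm(ax); ay=np.cross(nn,ax)
    q=np.c_[(R-cc)@ax,(R-cc)@ay]*1000; r=cv2.minAreaRect(q.astype(np.float32)); print("rect in plate",r,"centre",cc+ax*r[0][0]/1000+ay*r[0][1]/1000)
E
python3 m.py
```

```text
hole [ 0.6048 -0.0315  0.042 ] [ 0.6033 -0.0284  0.042 ] (array([ 0.6053, -0.0316,  0.0382]), np.float64(0.0012159119137909972))
top
slide [ 484.1722 -300.6237] ((484.3626403808594, -300.715087890625), (28.09453582763672, 78.26272583007812), 72.25489044189453) pca 162.01813
tab 36 [0.4803 0.2626 0.0663] pca -147.74900129665804 ((480.2856140136719, 263.1747131347656), (16.925472259521484, 8.867557525634766), 34.281978607177734)Traceback (most recent call last):
  File "m.py", line 21, in <module>
    vv,uu=np.where(l==k);Q=np.array([atz(c,(u,v),.01)[:2]*1000 for u,v in zip(uu,vv)],np.float32);print("base",cv2.minAreaRect(Q))
                                     ~~~^^^^^^^^^^^^^
  File "h.py", line 16, in atz
    o,r=ray(c,uv); return o+r*(z-o[2])/r[2]
        ~~~^^^^^^
  File "h.py", line 10, in ray
    K,E=cam(c); r=np.array([(uv[0]-K[0,2])/K[0,0],-(uv[1]-K[1,2])/K[1,1],-1]); return E[:3,3],E[:3,:3]@r
        ~~~^^^
  File "h.py", line 4, in cam
    i=imaging.camera_info(c); return np.array(i["intrinsics"]),np.array(i["extrinsics"])
ValueError: time passes only in moves, steps and waits
```

Cache the camera info.

```bash
sed -i 's/^def cam(c):/import functools\n@functools.cache\ndef cam(c):/' h.py; python3 m.py
```

```text
hole [ 0.6048 -0.0315  0.042 ] [ 0.6033 -0.0284  0.042 ] (array([ 0.6053, -0.0316,  0.0382]), np.float64(0.0012159119137909972))
top
slide [ 484.1722 -300.6237] ((484.3626403808594, -300.715087890625), (28.09453582763672, 78.26272583007812), 72.25489044189453) pca 162.01813
tab 36 [0.4803 0.2626 0.0663] pca -147.74900129665804 ((480.2856140136719, 263.1747131347656), (16.925472259521484, 8.867557525634766), 34.281978607177734)
base ((587.4737548828125, 36.94122314453125), (129.9022674560547, 228.79635620117188), 13.598429679870605)
forktop ((605.6301879882812, -35.53483581542969), (35.70245361328125, 44.20782470703125), 13.006139755249023)
plate n [-0.2005 -0.0409  0.9788] tilt 11.809172734061729 downhill yaw -168.4614001458691 533 [0.5728 0.0851 0.0758]
rect in plate ((-0.4519767761230469, -0.3263874053955078), (91.79528045654297, 60.08744812011719), 0.2030857354402542) centre [0.5725 0.0846 0.0757]
side
slide [ 481.8219 -298.2142] ((482.65179443359375, -298.48272705078125), (34.4217643737793, 80.54318237304688), 72.34245300292969) pca 160.93123
tab 69 [0.4793 0.2661 0.0636] pca 39.511964616362704 ((479.56378173828125, 265.44140625), (18.594785690307617, 10.331101417541504), 45.82966995239258)
base ((585.9843139648438, 40.57220458984375), (128.75794982910156, 231.7394561767578), 13.60317325592041)
forktop ((604.3359375, -32.344539642333984), (34.18803787231445, 45.80195617675781), 15.960806846618652)
plate n [-0.1994 -0.051   0.9786] tilt 11.878551151482709 downhill yaw -165.64167585587697 627 [0.5705 0.0859 0.0745]
rect in plate ((0.395416259765625, -0.19956588745117188), (63.929439544677734, 91.81902313232422), 89.98462677001953) centre [0.571  0.0858 0.0746]
```

Measured positions, averaged over both cameras:

| Thing | Position / angle |
|---|---|
| Pin | about (0.480, 0.264), tab yaw about 37° |
| Fork hole | about (0.604, -0.030) |
| Stage yaw | 13.6° |
| Plate tilt | 11.85° |
| Slide | (0.483, -0.2995), yaw -18.5° |

Next I move towards the pin.

```bash
python3 -m jog '[[[0.33,0.30,0],[0,0,0.2],0],[[0.33,0.30,0],[0,0,0.2],0],[[0.33,0.30,0],[0,0,0.2],0],[[0.33,0.30,0],[0,0,0.2],0],[[0.33,0.30,0],[0,0,0.3],0],[[0.33,0.30,0],[0,0,0.42],0],[[0.33,0.30,0],[0,0,0.42],0],[[0.33,0.30,0],[0,0,0.42],0],[[0.36,0.80,-0.03],[0,0,0.42],0],[[0.36,0.80,-0.03],[0,0,0.42],0],[[0.36,0.80,-0.03],[0,0,0.42],0],[[0.36,0.80,-0.03],[0,0,0.42],0]]'
```

```text
time: 2.0
eef_pos: [0.4402, -0.0674, 0.2114]
eef_rot: [0.0, 0.949, 0.315, 0.0]
ft_force: [1.6, -0.2, -0.3]
opening: 0.496
grip_force: 0.0
```

```bash
python3 -m jog '[[[0.04,0.31,-0.05],[0,0,0],0],[[0.04,0.31,-0.05],[0,0,0],0],[[0.04,0.31,-0.05],[0,0,0],0],[[0.04,0.31,-0.05],[0,0,0],0],[[0.04,0.31,-0.05],[0,0,0],0],[[0.04,0.31,-0.05],[0,0,0],0],[[0.04,0.31,-0.07],[0,0,0],0],[[0.04,0.31,-0.07],[0,0,0],0],[[0.04,0.31,-0.07],[0,0,0],0],[[0.04,0.31,-0.07],[0,0,0],0]]'
python3 - <<'E'
from h import *
s=status.get_state(); print(s["eef_pos"],s["eef_rot"])
ps=[]
for c in("side","top"):
    p,d=imaging.read_camera(c); t=s["eef_pos"]; tip=proj(c,t-[0,0,bot_o]) if False else proj(c,t-np.array([0,0,.017]))
    a=proj(c,[.480,.264,.066]); print(c,"tip mid",tip,"tab",a)
    u,v=map(int,a); ps.append(cv2.resize(p[max(0,v-50):v+30,u-50:u+50,::-1],(500,400),interpolation=cv2.INTER_CUBIC)[:, :400])
    print(u-50,max(0,v-50))
cv2.imwrite("pics/pre.png",np.hstack(ps))
E
```

```text
time: 3.0
eef_pos: [0.4808, 0.2398, 0.1423]
eef_rot: [0.0, 0.949, 0.314, 0.001]
ft_force: [-0.1, 0.7, 0.4]
opening: 0.501
grip_force: 0.0
[0.48076354 0.23979439 0.14227953] [1.68882786e-05 9.49276836e-01 3.14440971e-01 6.02889011e-04]
side tip mid [np.float64(255.91949432774544), np.float64(300.1738665809122)] tab [np.float64(253.51098861772337), np.float64(328.60145767050733)]
203 278
top tip mid [np.float64(151.45843675334982), np.float64(232.13422206155826)] tab [np.float64(147.60529105804042), np.float64(237.4824952592354)]
97 187
```

View pics/pre.png

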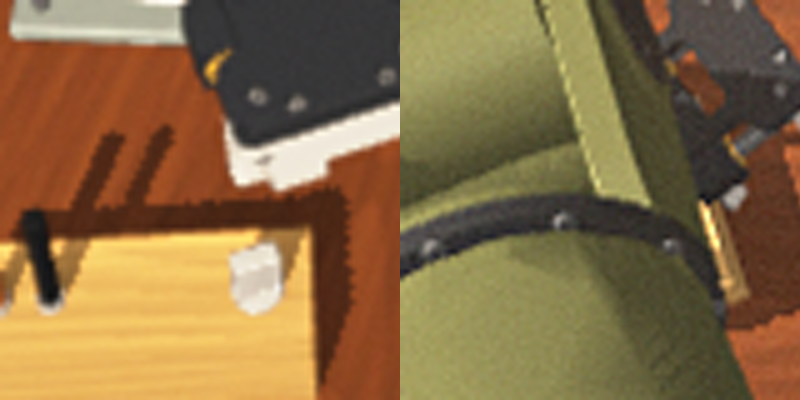

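The side crop shows the open fingers above and behind the tab, which is at side pixel (254,333). The arm hides the pin from the top camera. I move across, go down and grip.

```bash
python3 -m jog '[[[0,0.0245,-0.01],[0,0,0],0],[[0,0.0245,-0.04],[0,0,0],0],[[0,0.0245,-0.065],[0,0,0],0],[[0,0.0245,-0.078],[0,0,0],0],[[0,0.0245,-0.078],[0,0,0],0],[[0,0.0245,-0.078],[0,0,0],0],[[0,0.0245,-0.078],[0,0,0],-1],[[0,0.0245,-0.078],[0,0,0],-1],[[0,0.0245,-0.078],[0,0,0],-1],[[0,0.0245,-0.078],[0,0,0],-1],[[0,0.0245,-0.078],[0,0,0],-1]]'
```

```text
time: 4.2
eef_pos: [0.4804, 0.2652, 0.0634]
eef_rot: [-0.0, 0.949, 0.315, 0.0]
ft_force: [-0.3, -0.5, -0.3]
opening: 0.109
grip_force: 0.2
```

```bash
python3 -m jog '[[[0,0,0],[0,0,0],-1],[[0,0,0],[0,0,0],-1],[[0,0,0],[0,0,0],-1]]'
```

```text
time: 4.5
eef_pos: [0.4804, 0.2652, 0.0634]
eef_rot: [0.0, 0.949, 0.315, 0.0]
ft_force: [-0.3, -0.4, 2.4]
opening: 0.092
grip_force: 30.0
```

```bash
python3 -m jog '[[[0,0,0.03],[0,0,0],-1],[[0,0,0.06],[0,0,0],-1],[[0,0,0.10],[0,0,0],-1],[[0.04,-0.095,0.12],[0,0,0],-1],[[0.06,-0.143,0.12],[0,0,0],-1],[[0.08,-0.191,0.12],[0,0,0],-1],[[0.1,-0.239,0.12],[0,0,0],-1],[[0.124,-0.295,0.12],[0,0,0],-1],[[0.124,-0.295,0.10],[0,0,0],-1],[[0.124,-0.295,0.07],[0,0,0],-1],[[0.124,-0.295,0.06],[0,0,0],-1],[[0.124,-0.295,0.06],[0,0,0],-1]]';python3 -m jog '[[[0,0,0],[0,0,0],-1],[[0,0,0],[0,0,0],-1]]'
cat > look.py <<'E'
import sys
from h import *
s=status.get_state(); print(s["eef_pos"],s["grip_force"])
out=[]
for c in("side","top"):
    p,d=imaging.read_camera(c); np.save(f"d_{c}_{sys.argv[1]}.npy",d); cv2.imwrite(f"pics/{c}_{sys.argv[1]}.png",p[...,::-1])
    u,v=map(int,proj(c,[.604,-.030,.06])); print(c,"crop origin",u-30,v-30)
    out.append(cv2.resize(p[v-30:v+30,u-30:u+30,::-1],(400,400),interpolation=cv2.INTER_CUBIC))
    print("tip pred",proj(c,s["eef_pos"]-np.array([0,0,.0544])),"hole pred",proj(c,[.604,-.030,.042]))
cv2.imwrite(f"pics/look_{sys.argv[1]}.png",np.hstack(out))
E
python3 look.py a
```

```text
time: 5.7
eef_pos: [0.6034, -0.0296, 0.1215]
eef_rot: [-0.001, 0.949, 0.315, -0.002]
ft_force: [-0.3, -0.1, -0.8]
opening: 0.095
grip_force: 30.0
time: 5.9
eef_pos: [0.6048, -0.0287, 0.1249]
eef_rot: [0.0, 0.949, 0.316, 0.001]
ft_force: [0.1, 0.3, -0.4]
opening: 0.094
grip_force: 30.0
[ 0.60477061 -0.028714    0.12490022] 29.995380342006683
side crop origin 211 172
tip pred [np.float64(241.17894025840587), np.float64(200.0001699898933)] hole pred [np.float64(242.44410776429197), np.float64(208.17124018377632)]
top crop origin 242 153
tip pred [np.float64(271.9793232661034), np.float64(182.0403285224696)] hole pred [np.float64(272.5751535978604), np.float64(185.72104989020823)]
```

View pics/look_a.png

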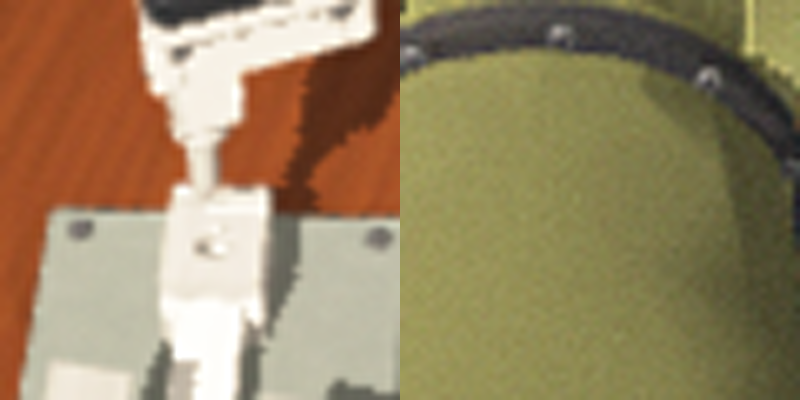

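The side crop shows the pin tip at pixel (241.8,200.8) and the hole at (242.8,208.5). The arm hides both from the top camera. The tip is about where the kinematics predict it, so next I measure sub-pixel.

Run:
```python
from h import *
g=cv2.imread("pics/side_a.png").astype(int); e=np.array([0.60477,-0.028714,0.1249])
for v in range(190,203): print(v,g[v,234:250,0].tolist())
for z in(.0705,.08,.09): print(z,proj("side",e*[1,1,0]+[0,0,z]))
print("hole")
g0=cv2.imread("pics/side0.png").astype(int)
for v in range(203,214): print(v,g0[v,236:250,1].tolist(),g[v,236:250,1].tolist())
```

```text
190 [36, 45, 119, 195, 216, 228, 230, 227, 226, 225, 221, 175, 140, 69, 39, 38]
191 [36, 37, 98, 201, 220, 226, 229, 218, 200, 181, 152, 87, 50, 37, 36, 37]
192 [35, 31, 69, 191, 188, 200, 225, 229, 218, 203, 136, 62, 34, 37, 39, 39]
193 [36, 34, 39, 89, 153, 223, 233, 227, 203, 143, 68, 37, 35, 38, 39, 38]
194 [37, 38, 35, 38, 75, 194, 205, 204, 179, 105, 46, 37, 41, 40, 38, 39]
195 [35, 39, 37, 33, 62, 185, 214, 208, 180, 105, 49, 39, 39, 38, 38, 38]
196 [36, 38, 41, 37, 51, 156, 211, 211, 185, 117, 55, 38, 40, 40, 39, 37]
197 [41, 40, 39, 36, 48, 149, 209, 214, 187, 121, 56, 37, 39, 39, 37, 38]
198 [40, 40, 37, 39, 55, 144, 208, 214, 190, 123, 58, 39, 36, 37, 37, 40]
199 [40, 39, 50, 103, 140, 152, 202, 212, 191, 133, 93, 82, 62, 57, 61, 82]
200 [39, 39, 88, 211, 251, 227, 208, 205, 185, 173, 180, 181, 150, 138, 142, 180]
201 [38, 38, 98, 210, 229, 224, 210, 191, 184, 209, 217, 222, 222, 222, 222, 227]
202 [42, 51, 133, 210, 219, 215, 212, 209, 218, 219, 218, 230, 232, 232, 233, 233]
0.0705 [np.float64(241.17920355147672), np.float64(200.0002923874688)]
0.08 [np.float64(240.919773
[... 1022 characters left out ...]
 145, 195, 250, 247, 227, 228, 230, 232, 232] [236, 239, 237, 235, 182, 154, 203, 253, 250, 233, 233, 236, 238, 237]
210 [231, 235, 231, 230, 215, 198, 195, 204, 216, 227, 230, 230, 231, 232] [237, 239, 238, 236, 224, 209, 203, 213, 226, 233, 235, 236, 237, 237]
211 [231, 234, 231, 231, 231, 231, 230, 229, 229, 231, 230, 230, 232, 232] [237, 239, 236, 236, 237, 236, 236, 234, 235, 236, 236, 236, 237, 237]
212 [233, 233, 229, 230, 231, 230, 231, 230, 231, 232, 231, 230, 231, 232] [238, 238, 235, 235, 237, 236, 237, 236, 237, 237, 236, 236, 237, 239]
213 [232, 232, 228, 229, 230, 229, 230, 230, 230, 231, 230, 230, 231, 228] [238, 238, 234, 235, 236, 235, 236, 236, 236, 237, 236, 236, 237, 236]
```

Run:
```python
from h import *
print(atz("side",(242.2,208.4),.042),atz("side",(242.2,208.4),.041),status.get_state()["eef_pos"])
```

```text
[ 0.60430667 -0.02918809  0.042     ] [ 0.60465436 -0.03001665  0.041     ] [ 0.60466436 -0.02898386  0.12458644]
```

```bash
python3 -m jog '[[[-0.0003,-0.0003,-0.015],[0,0,0],-1],[[-0.0003,-0.0003,-0.025],[0,0,0],-1],[[-0.0003,-0.0003,-0.03],[0,0,0],-1],[[-0.0003,-0.0003,-0.033],[0,0,0],-1],[[-0.0003,-0.0003,-0.033],[0,0,0],-1],[[-0.0003,-0.0003,-0.033],[0,0,0],-1]]'
```

```text
time: 6.6
eef_pos: [0.6041, -0.0301, 0.0904]
eef_rot: [-0.0, 0.949, 0.315, 0.0]
ft_force: [0.6, 0.7, -0.7]
opening: 0.094
grip_force: 30.0
```

Tip is 6 mm inside with almost no force. I continue down.

```bash
python3 -m jog '[[[0,0,-0.004],[0,0,0],-1],[[0,0,-0.008],[0,0,0],-1],[[0,0,-0.012],[0,0,0],-1],[[0,0,-0.012],[0,0,0],-1]]'; python3 -m jog '[[[0,0,-0.004],[0,0,0],-1],[[0,0,-0.008],[0,0,0],-1],[[0,0,-0.011],[0,0,0],-1],[[0,0,-0.011],[0,0,0],-1],[[0,0,-0.011],[0,0,0],-1]]'
```

```text
time: 7.0
eef_pos: [0.6039, -0.0302, 0.0776]
eef_rot: [-0.0, 0.949, 0.315, -0.0]
ft_force: [0.7, 0.0, -0.7]
opening: 0.094
grip_force: 30.0
time: 7.5
eef_pos: [0.604, -0.0301, 0.0672]
eef_rot: [-0.0, 0.949, 0.315, -0.0]
ft_force: [0.7, -0.7, -0.3]
opening: 0.095
grip_force: 30.0
```

```bash
python3 -m jog '[[[0,0,-0.001],[0,0,0],-1],[[0,0,-0.002],[0,0,0],-1],[[0,0,-0.003],[0,0,0],-1],[[0,0,-0.003],[0,0,0],-1],[[0,0,-0.003],[0,0,0],-1]]'
```

```text
time: 8.0
eef_pos: [0.6042, -0.0301, 0.0654]
eef_rot: [0.0, 0.949, 0.315, 0.0]
ft_force: [-6.2, 1.4, 11.3]
opening: 0.093
grip_force: 30.0
```

It seats at the predicted height with an 11 N reaction. I release, lift and check.

```bash
python3 -m jog '[[[0,0,0],[0,0,0],-0.5],[[0,0,0],[0,0,0],-0.3],[[0,0,0],[0,0,0],0],[[0,0,0],[0,0,0],0],[[0,0,0],[0,0,0],0],[[0,0,0.03],[0,0,0],0],[[0,0,0.07],[0,0,0],0],[[0,0,0.11],[0,0,0],0],[[0,-0.04,0.11],[0,0,0],0],[[-0.03,-0.08,0.11],[0,0,-0.1],0],[[-0.06,-0.12,0.11],[0,0,-0.2],0],[[-0.08,-0.16,0.11],[0,0,-0.35],0]]'; python3 look.py b
```

```text
time: 9.2
eef_pos: [0.5224, -0.1913, 0.1743]
eef_rot: [-0.0, 0.99, 0.143, -0.0]
ft_force: [0.9, -0.6, -0.4]
opening: 0.501
grip_force: 0.0
[ 0.52237787 -0.19132636  0.17431454] 0.0
side crop origin 211 172
tip pred [np.float64(296.193907606165), np.float64(143.36594678439357)] hole pred [np.float64(242.44410776429197), np.float64(208.17124018377632)]
top crop origin 242 153
tip pred [np.float64(345.4531136036623), np.float64(208.88090540834898)] hole pred [np.float64(272.5751535978604), np.float64(185.72104989020823)]
```

View pics/look_b.png

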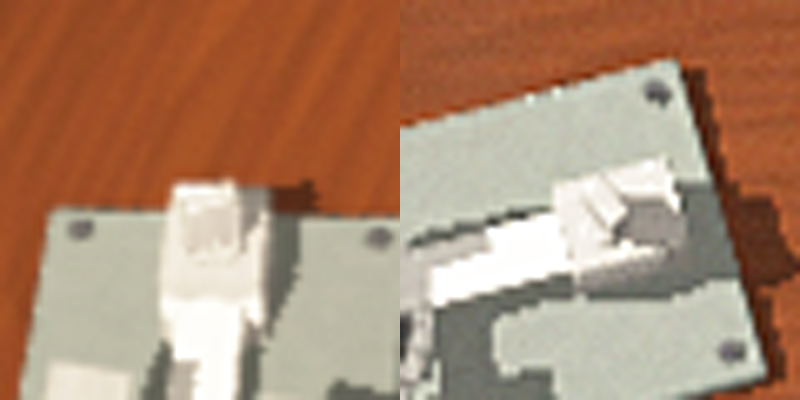

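The pin's head sits on the fork with the tab upright, at side crop (210,225). I go to the slide and check depths while there.

```bash
python3 -m jog '[[[-0.01,-0.03,0],[0,0,-0.12],0],[[-0.02,-0.06,0],[0,0,-0.26],0],[[-0.03,-0.09,-0.02],[0,0,-0.4],0],[[-0.0386,-0.108,-0.05],[0,0,-0.52],0],[[-0.0386,-0.108,-0.09],[0,0,-0.597],0],[[-0.0386,-0.108,-0.11],[0,0,-0.597],0],[[-0.0386,-0.108,-0.11],[0,0,-0.597],0],[[-0.0386,-0.108,-0.11],[0,0,-0.597],0]]'
python3 - <<'E'
from h import *
np.set_printoptions(precision=4,suppress=True)
for c in("side","top"):
    d=np.load(f"d_{c}_b.npy");P=cloud(c,d);Z=P[...,2]
    m=(np.hypot(P[...,0]-.604,P[...,1]+.03)<.015)&(Z>.055);print(c,"tab",m.sum(),P[m].mean(0),np.percentile(Z[m],90))
    p,d=imaging.read_camera(c); cv2.imwrite(f"pics/{c}_c.png",p[...,::-1])
p=cv2.imread("pics/side_c.png");u,v=map(int,proj("side",[.484,-.2995,.006]));print(u-35,v-30)
t=cv2.imread("pics/top_c.png");a,b=map(int,proj("top",[.484,-.2995,.006]));print(a-35,b-30)
cv2.imwrite("pics/sl.png",np.hstack([cv2.resize(x,(400,343),interpolation=cv2.INTER_CUBIC) for x in(p[v-30:v+30,u-35:u+35],t[b-30:b+30,a-35:a+35])]))
print(status.get_state()["eef_pos"])
E
```

```text
time: 10.1
eef_pos: [0.486, -0.298, 0.065]
eef_rot: [0.0, 0.988, -0.152, 0.0]
ft_force: [-0.1, -0.8, 0.1]
opening: 0.498
grip_force: 0.0
side tab 53 [ 0.6026 -0.0277  0.0634] 0.06790716964289474
top tab 39 [ 0.6034 -0.0299  0.0664] 0.07019529046864248
285 122
348 203
[ 0.4863 -0.2983  0.0659]
```

View pics/sl.png

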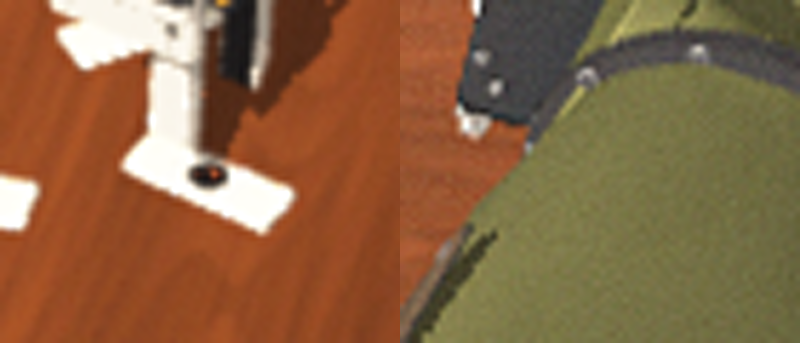

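The side crop shows one finger just behind the slide's edge, with the well at about side pixel (321,152.5), as planned. Down and grip.

```bash
python3 -m jog '[[[-0.0025,-0.0012,-0.01],[0,0,0],0],[[-0.0025,-0.0012,-0.025],[0,0,0],0],[[-0.0025,-0.0012,-0.04],[0,0,0],0],[[-0.0025,-0.0012,-0.047],[0,0,0],0],[[-0.0025,-0.0012,-0.047],[0,0,0],0],[[-0.0025,-0.0012,-0.047],[0,0,0],0]]'
```

```text
time: 10.8
eef_pos: [0.4823, -0.2989, 0.0172]
eef_rot: [-0.001, 0.988, -0.152, -0.001]
ft_force: [-8.5, 5.3, 14.7]
opening: 0.496
grip_force: 7.8
```

```bash
python3 -m jog '[[[0,0,0.0015],[0,0,0],0],[[0,0,0.0015],[0,0,0],0],[[0,0,0.0015],[0,0,0],0]]'; python3 -c "
from h import *;print(atz('side',(321.4,152.5),.006))"
```

```text
time: 11.1
eef_pos: [0.4829, -0.2992, 0.0182]
eef_rot: [-0.0, 0.988, -0.152, -0.0]
ft_force: [-0.2, -0.3, -0.8]
opening: 0.498
grip_force: 0.0
[ 0.48162637 -0.30097921  0.006     ]
```

```bash
python3 -m jog '[[[0,0,0],[0,0,0],-1],[[0,0,0],[0,0,0],-1],[[0,0,0],[0,0,0],-1],[[0,0,0],[0,0,0],-1],[[0,0,0],[0,0,0],-1],[[0,0,0],[0,0,0],-1]]'
```

```text
time: 11.7
eef_pos: [0.4829, -0.2993, 0.0187]
eef_rot: [-0.0, 0.988, -0.153, -0.0]
ft_force: [0.5, 0.2, 0.0]
opening: 0.27
grip_force: 30.0
```

Gripped, opening 25.4 mm. I lift, carry it over the plate and turn to stage yaw (+31.2°).

```bash
python3 -m jog '[[[0,0,0.04],[0,0,0],-1],[[0,0,0.085],[0,0,0],-1],[[0.005,0.02,0.125],[0,0,0.05],-1],[[0.015,0.067,0.135],[0,0,0.12],-1],[[0.024,0.115,0.135],[0,0,0.2],-1],[[0.034,0.163,0.135],[0,0,0.3],-1],[[0.043,0.21,0.135],[0,0,0.4],-1],[[0.053,0.258,0.135],[0,0,0.5],-1],[[0.062,0.306,0.135],[0,0,0.545],-1],[[0.0765,0.382,0.135],[0,0,0.545],-1],[[0.0765,0.382,0.13],[0,0,0.545],-1],[[0.0765,0.382,0.125],[0,0,0.545],-1]]'; python3 -m jog '[[[0,0,0],[0.0243,-0.1,0],-1],[[0,0,0],[0.0486,-0.201,0],-1],[[0,0,0],[0.0486,-0.201,0],-1],[[0,0,0],[0.0486,-0.201,0],-1]]'
cat > mm.py <<'E'
import sys
from h import *
from scipy.spatial.transform import Rotation as R
np.set_printoptions(precision=4,suppress=True)
s=status.get_state();q=s["eef_rot"];T=R.from_quat(np.r_[q[1:],q[0]]).as_matrix();p0=s["eef_pos"]
t=np.deg2rad(11.85);y=np.deg2rad(13.6)
n=np.array([-np.sin(t)*np.cos(y),-np.sin(t)*np.sin(y),np.cos(t)]);F=np.array([.571,.086,.0755])
ay=np.array([-np.sin(y),np.cos(y),0]);ax=np.cross(ay,n)
o=p0+T[:,2]*.0187
print("tcp",p0,"tool z",T[:,2],"tool x yaw",np.rad2deg(np.arctan2(T[1,0],T[0,0])),"tilt err",np.rad2deg(np.arcsin(T[:,2]@ax)),np.rad2deg(np.arcsin(T[:,2]@ay)))
print("slide org in plate face",(o-F)@ax,(o-F)@ay,(o-F)@n,"n",n,"force",s["ft_force"],s["ft_force"]@n,"grip",s["grip_force"],s["opening"])
out=[]
for c in("side","top"):
    p,d=imaging.read_camera(c);cv2.imwrite(f"pics/{c}_{sys.argv[1]}.png",p[...,::-1]);np.save(f"d_{c}_{sys.argv[1]}.npy",d)
    u,v=map(int,proj(c,F));print(u-40,v-40);out.append(cv2.resize(p[v-40:v+40,u-40:u+40,::-1],(400,400),interpolation=cv2.INTER_CUBIC))
cv2.imwrite(f"pics/mm_{sys.argv[1]}.png",np.hstack(out))
E
python3 mm.py d
```

```text
time: 12.9
eef_pos: [0.5596, 0.0859, 0.1435]
eef_rot: [-0.0, 0.993, 0.121, 0.0]
ft_force: [0.2, -0.9, -1.0]
opening: 0.269
grip_force: 30.0
time: 13.3
eef_pos: [0.5594, 0.0821, 0.1441]
eef_rot: [-0.012, 0.988, 0.118, 0.102]
ft_force: [1.1, -0.6, -0.9]
opening: 0.268
grip_force: 30.0
tcp [0.5594 0.0821 0.1441] tool z [ 0.1978  0.0475 -0.9791] tool x yaw 13.644037442774483 tilt err -0.1111555668910511 -0.01901159219461106
slide org in plate face 0.0020748277264745524 -0.0011040388298214406 0.05099643853376764 n [-0.1996 -0.0483  0.9787] force [ 1.094  -0.5834 -0.9089] -1.0797144964151808 grip 29.999870359897614 0.26798120941770964
198 200
183 156
```

View pics/mm_d.png

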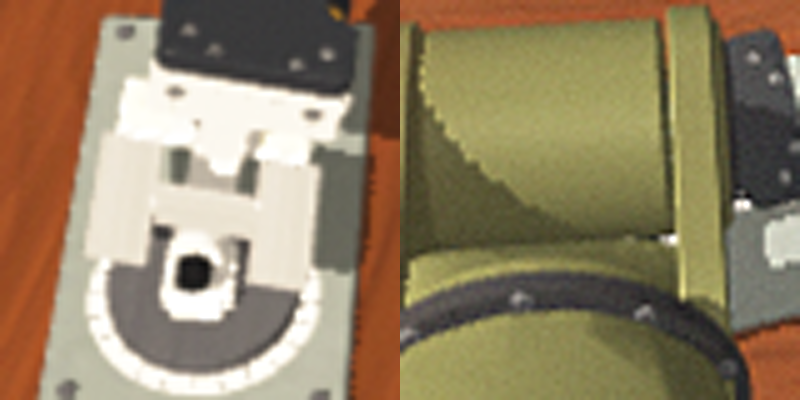

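The slide hovers parallel over the plate, at side crop (230,130). The web is at (205,210), the orientation is right, and the offset is about 2 mm. I descend along the normal.

```bash
python3 -m jog '[[[0,0.0015,-0.012],[0,0,0],-1],[[0.002,0.002,-0.024],[0,0,0],-1],[[0.005,0.0025,-0.035],[0,0,0],-1],[[0.0065,0.0028,-0.042],[0,0,0],-1],[[0.0065,0.0028,-0.042],[0,0,0],-1],[[0.0065,0.0028,-0.042],[0,0,0],-1],[[0.0065,0.0028,-0.042],[0,0,0],-1]]'
```

```text
time: 14.1
eef_pos: [0.5661, 0.0855, 0.1022]
eef_rot: [-0.012, 0.988, 0.118, 0.103]
ft_force: [1.0, 0.4, 0.1]
opening: 0.27
grip_force: 30.0
```

```bash
python3 -m jog '[[[0.0004,0.0001,-0.002],[0,0,0],-1],[[0.0008,0.0002,-0.004],[0,0,0],-1],[[0.0012,0.0002,-0.0055],[0,0,0],-1],[[0.0012,0.0002,-0.0055],[0,0,0],-1],[[0.0012,0.0002,-0.0055],[0,0,0],-1]]';python3 -m jog '[[[0.0001,0,-0.0005],[0,0,0],-1],[[0.0002,0,-0.001],[0,0,0],-1],[[0.0002,0,-0.001],[0,0,0],-1],[[0.0002,0,-0.001],[0,0,0],-1]]'
```

```text
time: 14.6
eef_pos: [0.5671, 0.0857, 0.0962]
eef_rot: [-0.012, 0.988, 0.118, 0.102]
ft_force: [1.0, -0.4, -0.1]
opening: 0.268
grip_force: 30.0
time: 15.0
eef_pos: [0.5673, 0.0857, 0.0952]
eef_rot: [-0.012, 0.988, 0.118, 0.102]
ft_force: [0.9, -0.1, -0.0]
opening: 0.269
grip_force: 30.0
```

```bash
python3 -m jog '[[[0.0001,0,-0.0005],[0,0,0],-1],[[0.0002,0,-0.001],[0,0,0],-1],[[0.0002,0,-0.001],[0,0,0],-1],[[0.0002,0,-0.001],[0,0,0],-1]]';python3 -m jog '[[[0.0001,0,-0.0005],[0,0,0],-1],[[0.0001,0,-0.0005],[0,0,0],-1],[[0.0001,0,-0.0005],[0,0,0],-1]]'
```

```text
time: 15.4
eef_pos: [0.5675, 0.0857, 0.0942]
eef_rot: [-0.012, 0.988, 0.118, 0.102]
ft_force: [0.2, -0.1, -0.1]
opening: 0.273
grip_force: 30.0
time: 15.7
eef_pos: [0.5676, 0.0857, 0.0937]
eef_rot: [-0.012, 0.988, 0.118, 0.102]
ft_force: [0.3, -1.0, -0.2]
opening: 0.267
grip_force: 30.0
```

```bash
python3 -m jog '[[[0.0001,0,-0.0005],[0,0,0],-1],[[0.0001,0,-0.0005],[0,0,0],-1],[[0.0001,0,-0.0005],[0,0,0],-1]]';python3 -m jog '[[[0.0001,0,-0.0005],[0,0,0],-1],[[0.0001,0,-0.0005],[0,0,0],-1],[[0.0001,0,-0.0005],[0,0,0],-1]]'
```

```text
time: 16.0
eef_pos: [0.5677, 0.0857, 0.0936]
eef_rot: [-0.012, 0.988, 0.119, 0.103]
ft_force: [-4.3, 0.4, 6.1]
opening: 0.274
grip_force: 30.0
time: 16.3
eef_pos: [0.5678, 0.0857, 0.0935]
eef_rot: [-0.012, 0.988, 0.118, 0.103]
ft_force: [-7.2, -0.7, 12.4]
opening: 0.267
grip_force: 30.0
```

Contact at about 13 N, which settles the slide. I ease back to about 5 N.

```bash
python3 -m jog '[[[-0.0003,0,0.0005],[0,0,0],-1],[[-0.0003,0,0.0005],[0,0,0],-1],[[-0.0003,0,0.0005],[0,0,0],-1],[[-0.0003,0,0.0005],[0,0,0],-1]]'; python3 mm.py e
python3 - <<'E'
from h import *
np.set_printoptions(precision=4,suppress=True)
t=np.deg2rad(11.85);y=np.deg2rad(13.6)
n=np.array([-np.sin(t)*np.cos(y),-np.sin(t)*np.sin(y),np.cos(t)]);F=np.array([.571,.086,.0755]);ay=np.array([-np.sin(y),np.cos(y),0]);ax=np.cross(ay,n)
P=cloud("side",np.load("d_side_e.npy"));h=(P-F)@n;a=(P-F)@ax;b=(P-F)@ay
for lo in(-.042,-.034,-.026,-.018,.018,.026,.034):
    m=(a>lo)&(a<lo+.008)
    k=m&(abs(b)<.009)&(abs(h)<.02); k2=m&(abs(b)>.018)&(abs(b)<.028)&(abs(h)<.01)
    print(lo,"slide h",np.median(h[k]),k.sum(),"plate h",np.median(h[k2]) if k2.any() else None)
E
```

```text
time: 16.7
eef_pos: [0.5676, 0.0857, 0.0935]
eef_rot: [-0.012, 0.988, 0.118, 0.103]
ft_force: [-3.5, -0.2, 7.4]
opening: 0.27
grip_force: 30.0
tcp [0.5676 0.0857 0.0935] tool z [ 0.1999  0.0483 -0.9786] tool x yaw 13.68347963157242 tilt err 0.01797462026725979 -0.004867131547203493
slide org in plate face 0.0004416438603959563 0.0004742378177003491 -0.0003669237160099688 n [-0.1996 -0.0483  0.9787] force [-3.5039 -0.1913  7.3765] 7.927837158733649 grip 30.00160664319992 0.269855663954802
198 200
183 156
-0.042 slide h -0.00043175340718457127 5 plate h -0.0010288578641527981
-0.034 slide h 0.002774728544898906 1 plate h -0.0007125654112748235
-0.026 slide h nan 0 plate h -0.0023559374810548247
-0.018 slide h 0.0033475126187988043 1 plate h None
0.018 slide h 0.0058886940051253315 4 plate h -0.0014342857797070003
0.026 slide h 0.004177964471682 12 plate h 7.128215374860525e-05
0.034 slide h 0.005367861858890198 28 plate h -0.0009644587698009847
  return _methods._mean(a, axis=axis, dtype=dtype,
  ret = ret.dtype.type(ret / rcount)
```

View pics/mm_e.png

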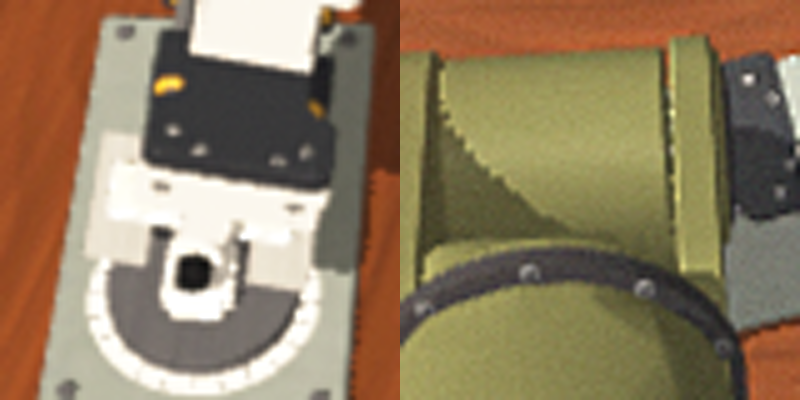

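The slide's uphill end reads about 6 mm above the plate, which is flush. Its position is within 1 mm of centre, with a push of about 8 N. I trim to about 5 N and check the moment.

```bash
python3 -m jog '[[[-0.0001,0,0.0002],[0,0,0],-1],[[-0.0001,0,0.0002],[0,0,0],-1],[[-0.0001,0,0.0002],[0,0,0],-1],[[-0.0001,0,0.0002],[0,0,0],-1],[[-0.0001,0,0.0002],[0,0,0],-1]]'; python3 -c "
from h import *
s=status.get_state();f=s['ft_force'];m=s['torque'];print(f,f@[-.1996,-.0483,.9787],m,'about plate y',m@[-.235,.972,0],'x',m@[.951,.23,.205])"
```

```text
time: 17.3
eef_pos: [0.5676, 0.0857, 0.0936]
eef_rot: [-0.012, 0.988, 0.118, 0.103]
ft_force: [-0.0, -1.3, 4.4]
opening: 0.266
grip_force: 30.0
[-0.04890387 -1.33777636  4.36899896] 4.350315093464123 [-0.02729681 -0.06349126  0.01990481] about plate y -0.05529875141556044 x -0.03648177241720728
```

The push is 4.4 N and steady. The moment puts the resultant well inside the slide's footprint, so it is resting flush and not on one edge. Handing in.

```bash
python3 -m jog '[[[0,0,0],[0,0,0],-1],[[0,0,0],[0,0,0],-1],[[0,0,0],[0,0,0],-1]]' && python3 -c "
from rig import close_job
print(close_job())"
```

```text
time: 17.6
eef_pos: [0.5676, 0.0857, 0.0936]
eef_rot: [-0.012, 0.988, 0.118, 0.103]
ft_force: [0.6, 0.1, 4.1]
opening: 0.27
grip_force: 30.0
the job is handed in; nothing more can be done
None
```

I handed the job in at 17.6 s: the pin is seated in the fork and the gripper still holds the slide on the sloped plate, centred to about 1 mm by my measurements, with a push of about 4 N; no verdict came back, and that it lies flush rests on force, moment and one camera's depth reading at its uphill end.

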